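Turn the nested kit tray and stack it on its crate

TASK

The yellow kit tray is nested down inside its grey crate. Lift it out by its post, turn it half way round and set it back down on that same crate so that its lugs stand on the crate's rim, level and square, with the red ends at opposite ends; set it down, do not drop it. Leave the crate where it stands, and leave the blue tray nested as it is.

Things in the scene. Friction and masses are not known exactly. Their poses are not given: they have to be found in the camera images.
- tray: Yellow tray, loose, 0.17-0.35 kg, 160 x 90 mm, walls 45 mm high. Grip: black post, 24 x 24 mm, square to the walls, rising from its middle to 102 mm above the underside. Origin: centre of the underside; x along its length to the red end, z up. It starts nested in the crate, red end over red end, underside 6 mm above the table; stacked, its underside is 60 mm above the table.
- crate: Grey crate holding the yellow tray, loose, 0.8 kg, any yaw: 210 x 144 mm, 60 mm high, mouth 180 x 110, floor 6, rim 17 broad on the long sides. Slots 26 mm wide in each long side at x = +62 and -22 mm, rim to floor, take the tray's lugs when nested; with the tray turned 180 degrees the lugs meet solid rim. Origin: centre of the underside; x along its length to the red rim end, z up.
- tray_red_end (a point): Middle of the top edge of the yellow tray's red end wall: 78 mm along the tray's x from its origin, 45 mm up. The tray's four lugs, 16 mm long and 8 mm high, flush with its underside, stick out of its long sides at x = +62 and -22 mm, to 72 mm either side of its middle.
- blue_tray: Bystander: a blue tray of the same shape and size as the yellow one, nested in an identical grey crate with a red rim end, at any yaw. Origin and axes as for the yellow tray. The yellow and the blue pair may change places.

How it is judged:
At the end, for the whole second after the job is handed in: The yellow tray rests, released and level within 3 degrees, with its lugs on its own crate's rim (underside 56 to 65 mm above the crate's), centred within 14 mm each way, parallel within 10 degrees, its red end over the crate's grey end; the crate is level and still (x of tray in the frame of crate between -0.014 and 0.014 m and y of tray in the frame of crate between -0.014 and 0.014 m and z of tray in the frame of crate between 0.056 and 0.065 m and x of tray_red_end in the frame of crate below -0.05 m and angle between the x axis of tray and the x axis of crate, either way round below 0.18 rad and angle between tray's own z axis and vertical below 0.06 rad and angle between crate's own z axis and vertical below 0.05 rad and linear speed of each of tray, crate below 0.02 m/s and contact force between tray and the fingers below 0.1 N); the robot touches nothing.
It fails at once if the yellow tray is dropped from more than about 20 mm or thrown (linear speed of tray above 0.65 m/s and contact force between tray and the fingers below 0.01 N).
It fails at once if the grey crate is moved more than 40 mm from where it stood (distance of crate from where it was at the start of the episode above 0.04 m).
It fails at once if the blue tray is moved more than 20 mm (distance of blue_tray from where it was at the start of the episode above 0.02 m).
It also fails if it takes over 38 s, if anything falls off the work surface, if the arm or the gripper's body presses on something with over 40 N, if the wrist force passes 120 N, or if a joint passes its speed limit or range.

ROBOT

A 7-joint arm with a two-finger parallel gripper is mounted at the origin on the work surface. World frame = base frame: x ahead of the robot, y to its left, z up, the work surface at z = 0. Lengths are in m, angles in rad, forces in N, time in s.
With the tool pointing down it reaches from about 0.4 to 0.875 m from the base axis. Payload 19.3 kg.
Tool frame: the origin (TCP) lies midway between the tips of the shut fingers; the grasp point (between the pads) lies 19 mm behind it (bot.pinch_z is the distance from the TCP to the grasp point, in m); z points along the fingers, y is the direction in which the jaws open and shut (so a half turn about z gives the same grasp; the last joint's range is limited). The gripper opens to 85 mm and grips with 20 to 120 N. Pads are 22 mm wide; open, the fingers measure 114 mm over their backs; the gripper's body (76 mm by 85 mm) begins 54 mm behind the grasp point. The pads swing forward as they close: fully open they stand 13 mm farther back than shut.
Start: joints at [1.103, 0.521, -0.036, 1.599, 0.021, 1.021, -0.113], TCP at [0.242, -0.576, 0.231] pointing down, gripper open.
Joint ranges: [-2.91, 2.91], [-0.3, 2.13], [-1.5, 1.42], [0.17, 2.43], [-1.26, 4.41], [0.16, 1.93], [-2.52, 2.52]. Speed limits (rad/s): [1.89, 1.89, 2.39, 2.39, 3.01, 3.01, 3.01].

INTERFACE

Orientations are given as [roll, pitch, yaw] about the fixed x, y, z axes, in that order (R = Rz(yaw) Ry(pitch) Rx(roll)).
In Python, from workcell import bot gives the robot as it stands. The module is installed in compiled form; this text tells all that it offers.
- The arm moves only by the tool move_arm, never from a script. Its argument "moves" is text: rows parted by semicolons, each of 4 numbers parted by spaces: the shift along the tool's x, y, z in mm, then the turn about the tool's z in rad. In form: dx dy dz yaw; .... A call has exactly 10 rows; each row is the pose to reach, as a shift and turn from the pose commanded when the call began, along the tool's axes at that moment; what a row does not reach only later rows make up. A row lasts 1/12 s, in which the tool goes at most 41.7 mm and 7.16 degrees, less where a joint would pass 70% of its speed; a pose out of reach is approached as far as the arm can. A call with a gripper value outside its range is refused whole. "grip" is the opening, from 0 (shut) to 1 (fully open), set as the call begins (left out, the last holds). The fingers move at their own pace and stop on an object; "grip_force" is the grip in N (left out, the last holds). Time passes only in rows, so rows that repeat a pose let the fingers close, or fill a call up. It gives the time, the measured TCP pose, the force and the opening at its end, in the units of the state.
- bot.observe(): the state, without advancing time (a new reading comes with each control period).
- bot.grab_frame(name): name is "side" or "top"; returns a dict with "frame" (420x560x3 uint8, red, green, blue), "z_map" (420x560 float32, m along the optical axis (not along the pixel's ray), 0 where there is no reading), "K" (3x3 intrinsics, pixels), "dist" ([k1, k2, p1, p2, k3] as OpenCV has them; the pictures are not rectified), "eye" and "attitude" of the camera in the world. Camera axes: x right, y up, looking along -z (the intrinsics and any distortion apply to the point x, -y, -z); pixel columns grow to the right and rows downward; lengths in m; the calibration is good to about 2 mm. A picture is of the moment at which its call begins.
- bot.job_done(): hands the job in, once; it reports no verdict.
Trained networks look in a picture, given as the dict that the camera call returned (one of the last four; its "shot" number tells which), for a name from the list of things; names that differ only in an ending like _2 or _b are one class to them, and where a whole thing is asked for, a point or a joint stands for the part that bears it (a point fixed in the world has none). Each returns a list of dicts, best first, with "conf" (0 to 1); they miss things now and then, are a little off and sometimes report something else, mostly with a low value. They report only what shows in the picture. A call takes as long as a camera call.
- bot.search_frame(picture, label): "at" ([column, row] in pixels, amid what is visible of it).
- bot.pinpoint(picture, label): "at" ([column, row] in pixels: a listed point, or the origin of a listed thing).
The state is a dict: "clock": time; "qpos": joint angles; "qd": joint speeds; "joint_efforts": joint torques, N m; "position": TCP position; "tool_rot": TCP orientation; "force": force on the tool from outside, world axes, zero at the start; "moment": the same for the moment, N m; "grip_width": finger opening in m.
Only numpy, scipy, OpenCV 4.12 (cv2) and the standard library are available. Lean on these libraries where they do the work, as an engineer would, in place of code of your own. Each camera call takes 0.05 s, during which the arm holds its last target. There are 200 camera calls.

## Working session

There is one attempt and no reset: what is moved stays moved. The work goes in short steps, Python scripts to look and compute and a tool call to move; the robot and the scene stay as the last step left them, time stands still between calls to the robot, and variables do not carry over. Pictures are saved under pics/ and viewed, about 8 in all and at most 12, crops included, and the job is handed in when it is done.

Besides the shell and the picture viewer there is one more tool, called after "Emit:" as name(argument=value, ...) on one line, values as JSON. move_arm: Moves the arm, as the interface text tells. Its arguments: {"type":"object","properties":{"moves":{"type":"string"},"grip":{"type":"number"},"grip_force":{"type":"number"}},"required":["moves"]}

```bash
mkdir -p pics
cat > h.py <<'E'
import numpy as np, cv2
from workcell import bot
def Rm(a):
    a=np.array(a,float)
    if a.size==9: return a.reshape(3,3)
    if a.size==4: raise ValueError('quat')
    from scipy.spatial.transform import Rotation as R
    return R.from_euler('xyz',a).as_matrix()
def ray(f,px):
    p=cv2.undistortPoints(np.array([[px]],float),np.array(f['K'],float),np.array(f['dist'],float))[0,0]
    return np.array([p[0],-p[1],-1.0])
def at_z(f,px,z):
    d=Rm(f['attitude'])@ray(f,px); e=np.array(f['eye']); return e+d*(z-e[2])/d[2]
def cloud(f,mask=None):
    z=f['z_map']; m=z>0
    if mask is not None: m&=mask
    v,u=np.nonzero(m)
    p=cv2.undistortPoints(np.stack([u,v],1).astype(float)[:,None],np.array(f['K'],float),np.array(f['dist'],float))[:,0]
    c=np.stack([p[:,0],-p[:,1],-np.ones(len(p))],1)*z[v,u][:,None]
    return c@Rm(f['attitude']).T+np.array(f['eye']),f['frame'][v,u]
E
python3 - <<'E'
from h import *
s=bot.observe(); print({k:np.round(s[k],3) for k in('clock','position','tool_rot','qpos','grip_width')},bot.pinch_z)
fs=[]
for n in('top','side'):
    f=bot.grab_frame(n); fs.append(f); print(n,np.round(f['eye'],3),f['attitude'])
    for l in('tray','crate','tray_red_end','blue_tray'):
        r=bot.pinpoint(f,l)[:3]; print(l,[(np.round(d['at']),round(d['conf'],2),np.round(at_z(f,d['at'],{'tray':.006,'crate':0,'tray_red_end':.051,'blue_tray':.006}[l]),3)) for d in r])
    cv2.imwrite(f'pics/{n}0.png',f['frame'][:,:,::-1])
E
```

```text
{'clock': np.float64(0.0), 'position': array([ 0.242, -0.576,  0.231]), 'tool_rot': array([-3.14 ,  0.   ,  0.398]), 'qpos': array([ 1.103,  0.522, -0.036,  1.6  ,  0.021,  1.021, -0.113]), 'grip_width': np.float64(0.086)} 0.0187
top [ 0.467 -0.     0.977] [ 0.0657684   0.02109286 -1.57392383]
tray [(array([179., 193.]), 0.63, array([0.575, 0.225, 0.006]))]
crate []
tray_red_end [(array([179., 232.]), 0.68, array([0.494, 0.213, 0.051]))]
blue_tray [(array([384., 227.]), 0.9, array([ 0.503, -0.19 ,  0.006]))]
side [ 0.305 -0.471  0.663] [ 0.72707873 -0.00128945 -0.395851  ]
tray [(array([260., 148.]), 0.82, array([0.564, 0.223, 0.006]))]
crate [(array([261., 153.]), 0.88, array([0.564, 0.217, 0.   ]))]
tray_red_end [(array([226., 146.]), 0.79, array([0.49 , 0.207, 0.051]))]
blue_tray [(array([324., 338.]), 0.81, array([ 0.499, -0.193,  0.006]))]
```

View pics/top0.png

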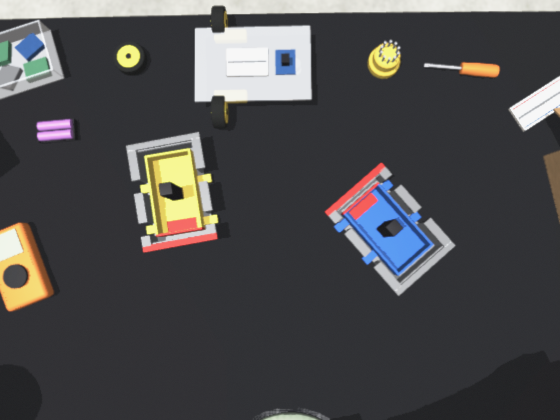

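View pics/side0.png

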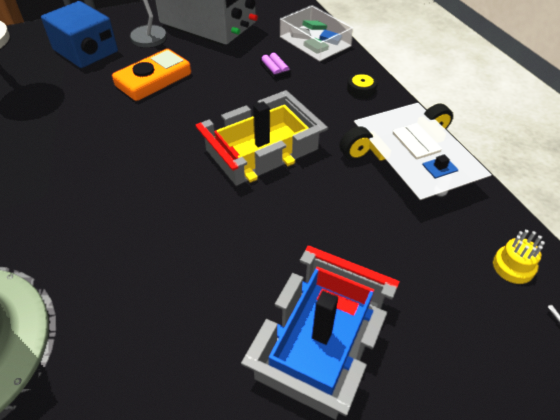

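Run:
```python
from h import *
for n in('top','side'):
    f=bot.grab_frame(n); P,C=cloud(f); C=C.astype(int)
    near=(abs(P[:,0]-.57)<.18)&(abs(P[:,1]-.22)<.18)
    hsv=cv2.cvtColor(C.astype(np.uint8)[None],cv2.COLOR_RGB2HSV)[0].astype(int)
    y=near&(hsv[:,0]>18)&(hsv[:,0]<36)&(hsv[:,1]>110)
    red=near&((hsv[:,0]<8)|(hsv[:,0]>172))&(hsv[:,1]>120)&(P[:,2]>.03)
    g=near&(P[:,2]>.054)&(P[:,2]<.068)
    post=near&(P[:,2]>.09)&(P[:,2]<.125)
    for k,m in(('y',y),('red',red),('rim',g),('post',post)):
        if m.sum()>8:
            r=cv2.minAreaRect(P[m][:,:2].astype(np.float32)*1000); print(n,k,m.sum(),P[m].mean(0).round(4),P[m][:,2].min().round(3),P[m][:,2].max().round(3),np.round(r[0]),np.round(r[1]),round(r[2],1))
```

```text
top y 1919 [0.5874 0.2306 0.0276] -0.003 0.109 [622. 218.] [168. 271.] 84.0
top red 573 [0.4781 0.2093 0.0584] 0.031 0.066 [483. 211.] [ 30. 145.] 10.1
top rim 2814 [0.5913 0.2191 0.0606] 0.054 0.068 [604. 204.] [267. 204.] 9.9
top post 209 [0.571  0.2242 0.1068] 0.09 0.113 [572. 226.] [24. 24.] 9.2
side y 2966 [0.5933 0.2193 0.0274] -0.004 0.101 [632. 215.] [207. 301.] 74.2
side red 635 [0.4771 0.2082 0.054 ] 0.03 0.062 [479. 210.] [ 30. 146.] 9.6
side rim 2199 [0.5878 0.2094 0.0592] 0.054 0.068 [602. 204.] [270. 207.] 9.8
side post 222 [0.5673 0.2209 0.1025] 0.09 0.109 [568. 224.] [24. 26.] 12.2
```

Top picture: the yellow tray is at about (175,190), red end down-image (towards the robot), post at (170,190). The blue pair is at (390,230), clear of it. Side agrees. The post is at about (0.570, 0.225), and the tray/crate x axis points at about 189.7°. I'll grasp at yaw ≈ 0.168, so a half turn stays within the last joint's range.

Emit:
move_arm(moves="15 -15 0 0.02; 40 -40 0 0.05; 65 -65 0 0.08; 92 -92 0 0.11; 119 -119 0 0.14; 146 -146 0 0.17; 173 -173 0 0.2; 200 -200 0 0.23; 227 -227 0 0.23; 254 -254 0 0.23", grip=1)

```text
clock: 1.43
position: [0.3782, -0.2419, 0.2316]
tool_rot: [3.141, -0.0, 0.167]
force: [1.2, -0.5, 1.0]
grip_width: 0.0857
```

Emit:
move_arm(moves="20 -32 0 0; 40 -64 0 0; 60 -96 0 0; 80 -128 0 0; 100 -160 0 0; 120 -192 0 0; 140 -224 0 0; 160 -256 0 0; 180 -288 0 0; 200 -321 0 0")

```text
clock: 2.27
position: [0.5219, 0.1079, 0.2315]
tool_rot: [3.141, -0.0, 0.167]
force: [0.8, -0.9, -0.1]
grip_width: 0.0851
```

Emit:
move_arm(moves="18 -29 0 0; 36 -58 0 0; 52 -84 0 0; 62 -100 0 0; 67 -108 10 0; 67 -108 25 0; 67 -108 40 0; 67 -108 50 0; 67 -108 50 0; 67 -108 50 0")

```text
clock: 3.1
position: [0.5694, 0.2233, 0.1811]
tool_rot: [3.141, 0.001, 0.167]
force: [0.4, -1.1, -0.3]
grip_width: 0.0854
```

Run:
```python
from h import *
s=bot.observe(); print({k:np.round(s[k],4) for k in('clock','position','tool_rot','qpos','force')})
for n in('top','side'):
    f=bot.grab_frame(n)
    c=(120,120) 
    im=f['frame'][80:300,80:380] if n=='top' else f['frame'][30:230,120:420]
    cv2.imwrite(f'pics/{n}1.png',cv2.resize(im[:,:,::-1],None,fx=2,fy=2))
```

```text
{'clock': np.float64(3.1), 'position': array([0.5694, 0.2233, 0.1811]), 'tool_rot': array([3.1412e+00, 8.0000e-04, 1.6720e-01]), 'qpos': array([-0.277 ,  0.567 , -0.2828,  1.6746,  0.1885,  0.9277, -2.0351]), 'force': array([ 0.4281, -1.0686, -0.2802])}
```

View pics/side1.png

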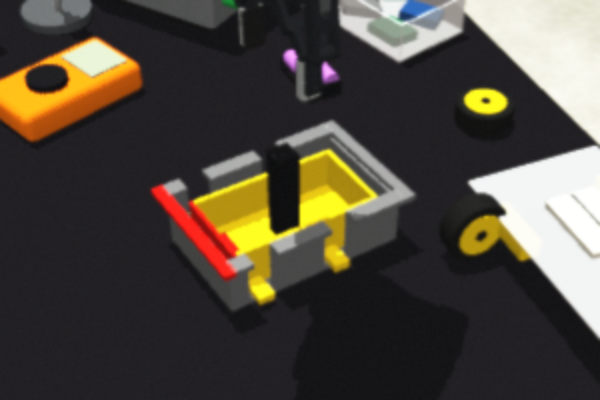

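Side crop: the fingers hang above the post (280,170) and the tray is still nested. Now descend and grip.

Emit:
move_arm(moves="0 -1 15 0; 0 -1 40 0; 0 -1 65 0; 0 -1 85 0; 0 -1 100 0; 0 -1 107 0; 0 -1 110 0; 0 -1 110 0; 0 -1 110 0; 0 -1 110 0")

```text
clock: 4.03
position: [0.5699, 0.2251, 0.0725]
tool_rot: [-3.141, -0.002, 0.168]
force: [0.1, 0.4, 0.3]
grip_width: 0.0857
```

Emit:
move_arm(moves="0 0 0 0; 0 0 0 0; 0 0 0 0; 0 0 0 0; 0 0 0 0; 0 0 0 0; 0 0 0 0; 0 0 0 0; 0 0 0 0; 0 0 0 0", grip=0, grip_force=60)

```text
clock: 4.87
position: [0.5694, 0.225, 0.0714]
tool_rot: [-3.141, -0.0, 0.168]
force: [-0.1, 1.7, 1.9]
grip_width: 0.0232
```

Emit:
move_arm(moves="0 0 -5 0; 0 0 -12 0; 0 0 -22 0; 0 0 -34 0; 0 0 -48 0; 0 0 -62 0; 0 0 -76 0; 0 0 -90 0; 0 0 -100 0; 0 0 -105 0")

```text
clock: 5.7
position: [0.5699, 0.2251, 0.1785]
tool_rot: [-3.141, -0.002, 0.168]
force: [-0.1, 0.5, -2.8]
grip_width: 0.0232
```

```bash
cat > meas.py <<'E'
from h import *
import sys
s=bot.observe(); print({k:np.round(s[k],4) for k in('clock','position','tool_rot','force','grip_width')})
for n in('top','side'):
    f=bot.grab_frame(n); cv2.imwrite(f'pics/{n}{sys.argv[1]}.png',cv2.resize((f['frame'][80:300,80:380] if n=='top' else f['frame'][10:230,120:420])[:,:,::-1],None,fx=2,fy=2))
    P,C=cloud(f); hsv=cv2.cvtColor(C[None],cv2.COLOR_RGB2HSV)[0].astype(int)
    near=(abs(P[:,0]-.57)<.14)&(abs(P[:,1]-.225)<.12)
    red=((hsv[:,0]<8)|(hsv[:,0]>172))&(hsv[:,1]>120)
    y=near&(hsv[:,0]>18)&(hsv[:,0]<36)&(hsv[:,1]>110)
    for k,m in(('grey rim',near&(P[:,2]>.05)&(P[:,2]<.07)&(hsv[:,1]<50)&(hsv[:,2]>70)),('crate red',near&red&(P[:,2]>.05)&(P[:,2]<.068)),('tray red hi',near&red&(P[:,2]>.075)),('yellow top',y&(P[:,2]>.085)),('yellow mid',y&(P[:,2]>.05)&(P[:,2]<.085))):
        if m.sum()>20:
            r=cv2.minAreaRect(P[m][:,:2].astype(np.float32)*1000); print(n,k,m.sum(),P[m].mean(0).round(4),np.percentile(P[m][:,2],[3,97]).round(3),np.round(r[0]),np.round(r[1]),round(r[2],1))
E
python3 meas.py 2
```

```text
{'clock': np.float64(5.7), 'position': array([0.5699, 0.2251, 0.1785]), 'tool_rot': array([-3.141e+00, -2.200e-03,  1.677e-01]), 'force': array([-0.0531,  0.4991, -2.836 ]), 'grip_width': np.float64(0.0232)}
top grey rim 788 [0.601  0.172  0.0603] [0.054 0.064] [584. 199.] [199.  87.] 9.2
top crate red 268 [0.4791 0.1796 0.0607] [0.058 0.063] [479. 180.] [12. 84.] 10.2
top tray red hi 351 [0.509  0.2018 0.1284] [0.117 0.161] [510. 199.] [28. 60.] 8.7
top yellow top 1273 [0.5931 0.1946 0.1458] [0.117 0.276] [564. 196.] [201. 106.] 24.7
side grey rim 943 [0.6001 0.1865 0.0583] [0.052 0.061] [575. 227.] [199. 146.] 10.0
side crate red 422 [0.4711 0.2051 0.0589] [0.054 0.062] [473. 209.] [ 17. 146.] 10.2
side tray red hi 489 [0.4922 0.2082 0.141 ] [0.12  0.158] [492. 213.] [ 6. 91.] 9.3
side yellow top 3897 [0.5773 0.2174 0.1351] [0.115 0.158] [572. 212.] [162. 121.] 9.1
```

View pics/side2.png

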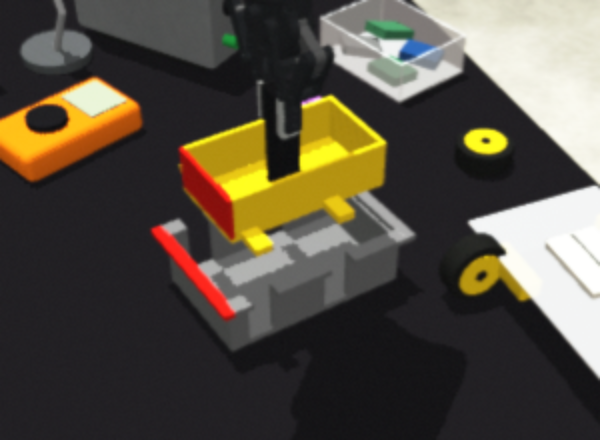

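Tray lifted level, crate undisturbed (side picture: red end at (210,190) above the crate's red rim (195,270)). Now the half turn.

Emit:
move_arm(moves="0 0 -5 -0.05; 0 0 -5 -0.15; 0 0 -5 -0.26; 0 0 -5 -0.37; 0 0 -5 -0.48; 0 0 -5 -0.59; 0 0 -5 -0.7; 0 0 -5 -0.81; 0 0 -5 -0.92; 0 0 -5 -1.03")

```text
clock: 6.63
position: [0.569, 0.2247, 0.1805]
tool_rot: [-3.141, 0.001, 1.203]
force: [0.6, 0.2, -2.9]
grip_width: 0.0231
```

Emit:
move_arm(moves="0 0 0 -0.11; 0 0 0 -0.22; 0 0 0 -0.33; 0 0 0 -0.44; 0 0 0 -0.55; 0 0 0 -0.66; 0 0 0 -0.77; 0 0 0 -0.88; 0 0 0 -0.99; 0 0 0 -1.10")

```text
clock: 7.47
position: [0.569, 0.2247, 0.1805]
tool_rot: [-3.14, -0.001, 2.303]
force: [-0.0, -0.1, -2.9]
grip_width: 0.0233
```

Emit:
move_arm(moves="0 0 0 -0.11; 0 0 0 -0.22; 0 0 0 -0.33; 0 0 0 -0.44; 0 0 0 -0.55; 0 0 0 -0.66; 0 0 0 -0.77; 0 0 0 -0.88; 0 0 0 -0.96; 0 0 0 -1.01")

```text
clock: 8.3
position: [0.569, 0.2246, 0.1804]
tool_rot: [3.141, -0.001, -2.971]
force: [0.3, -0.7, -3.0]
grip_width: 0.0235
```

```bash
python3 meas.py 3
```

```text
{'clock': np.float64(8.3), 'position': array([0.569 , 0.2246, 0.1804]), 'tool_rot': array([ 3.1414e+00, -1.4000e-03, -2.9708e+00]), 'force': array([ 0.3163, -0.6948, -2.9714]), 'grip_width': np.float64(0.0235)}
top grey rim 272 [0.6717 0.1899 0.0602] [0.054 0.064] [674. 193.] [78. 39.] 61.4
top yellow top 68 [0.6422 0.1794 0.1336] [0.121 0.162] [645. 180.] [39. 13.] 68.2
side grey rim 878 [0.5953 0.183  0.0583] [0.052 0.061] [576. 227.] [198. 146.] 10.1
side crate red 423 [0.4711 0.2051 0.0589] [0.054 0.061] [473. 209.] [ 17. 146.] 9.0
side tray red hi 422 [0.6366 0.2437 0.1417] [0.119 0.16 ] [630. 234.] [27. 91.] 9.9
side yellow top 3926 [0.5527 0.2108 0.1371] [0.117 0.16 ] [565. 210.] [160. 122.] 9.9
```

View pics/side3.png

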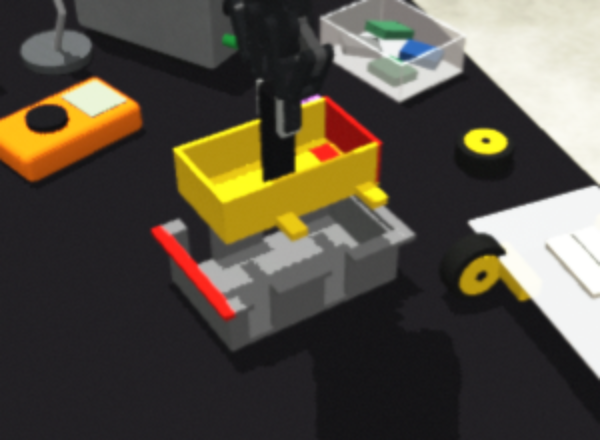

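Side picture: the half turn is done, the red end now at (355,140), over the crate's grey end, level. The held tray sits about 4 mm towards −x of the crate centre, so I'll shift that and come down to just above the rim.

Emit:
move_arm(moves="-1 0 3 0; -2 0 10 0; -3 0 18 0; -4 0 26 0; -4 0 34 0; -4 0 40 0; -4 0 44 0; -4 0 47 0; -4 0 48 0; -4 0 48 0")

```text
clock: 9.23
position: [0.5733, 0.2256, 0.1332]
tool_rot: [3.142, -0.0, -2.975]
force: [0.3, -0.1, -3.0]
grip_width: 0.0235
```

Emit:
move_arm(moves="0 0 1 0; 0 0 2 0; 0 0 3 0; 0 0 4 0; 0 0 4.5 0; 0 0 5 0; 0 0 5.5 0; 0 0 6 0; 0 0 6 0; 0 0 6 0")

```text
clock: 10.07
position: [0.5733, 0.2256, 0.1273]
tool_rot: [3.142, -0.0, -2.975]
force: [0.1, 0.5, -3.3]
grip_width: 0.0235
```

```bash
python3 meas.py 4
```

```text
{'clock': np.float64(10.0667), 'position': array([0.5733, 0.2256, 0.1273]), 'tool_rot': array([ 3.1416, -0.    , -2.9754]), 'force': array([ 0.0906,  0.4681, -3.2654]), 'grip_width': np.float64(0.0235)}
top grey rim 253 [0.6732 0.1899 0.0604] [0.054 0.064] [678. 191.] [59. 29.] 65.0
side grey rim 623 [0.5852 0.1811 0.0584] [0.053 0.061] [576. 227.] [199. 146.] 9.9
side crate red 482 [0.4903 0.2104 0.0599] [0.055 0.067] [546. 232.] [185. 146.] 16.8
side tray red hi 299 [0.6438 0.2401 0.0951] [0.077 0.107] [645. 235.] [ 6. 87.] 9.8
side yellow top 1633 [0.5517 0.2118 0.0987] [0.086 0.108] [567. 224.] [159.  97.] 8.9
side yellow mid 1993 [0.5623 0.2131 0.0714] [0.063 0.084] [570. 211.] [160. 119.] 9.2
```

View pics/side4.png

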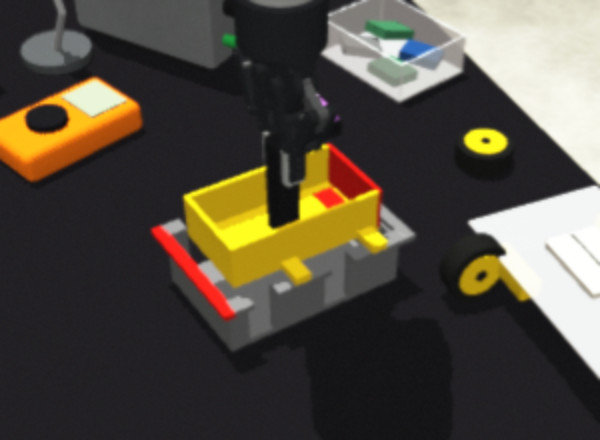

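Emit:
move_arm(moves="-1 0 0.4 0; -2 0 0.8 0; -2 0 1.2 0; -2 0 1.5 0; -2 0 1.8 0; -2 0 2 0; -2 0 2 0; -2 0 2 0; -2 0 2 0; -2 0 2 0")

```text
clock: 11.0
position: [0.5752, 0.2258, 0.1254]
tool_rot: [-3.142, 0.0, -2.975]
force: [-2.2, -2.6, 2.7]
grip_width: 0.0235
```

Contact: vertical force went from −3 to +2.7 N, and the height is as predicted. Release and rise.

Emit:
move_arm(moves="0 0 0 0; 0 0 0 0; 0 0 0 0; 0 0 0 0; 0 0 0 0; 0 0 0 0; 0 0 0 0; 0 0 0 0; 0 0 0 0; 0 0 0 0", grip=1)

```text
clock: 11.83
position: [0.5752, 0.2259, 0.1253]
tool_rot: [3.142, -0.0, -2.975]
force: [0.4, 0.4, -0.1]
grip_width: 0.0854
```

Emit:
move_arm(moves="0 0 -4 0; 0 0 -12 0; 0 0 -24 0; 0 0 -40 0; 0 0 -60 0; 0 0 -80 0; 0 0 -100 0; 0 0 -115 0; 0 0 -120 0; 0 0 -120 0")

```text
clock: 12.67
position: [0.5757, 0.2261, 0.247]
tool_rot: [3.141, 0.002, -2.976]
force: [0.0, 0.7, -0.0]
grip_width: 0.0854
```

Emit:
move_arm(moves="5 10 0 0; 15 30 0 0; 25 55 0 0; 35 85 0 0; 45 115 0 0; 55 145 0 0; 60 170 0 0; 60 190 0 0; 60 200 0 0; 60 200 0 0")

```text
clock: 13.5
position: [0.4811, 0.4155, 0.2444]
tool_rot: [3.141, -0.002, -2.972]
force: [0.3, -0.2, 0.0]
grip_width: 0.0854
```

```bash
python3 meas.py 5
python3 - <<'E'
from h import *
for n in('top','side'):
    f=bot.grab_frame(n)
    P,C=cloud(f); m=(P[:,2]>.14)&(P[:,2]<.175)&(abs(P[:,0]-.57)<.03)&(abs(P[:,1]-.225)<.03)
    if m.sum()>8: print(n,'post',m.sum(),np.round(cv2.minAreaRect(P[m][:,:2].astype(np.float32)*1000)[0]),np.percentile(P[m][:,2],95))
    for l,z in(('tray',.06),('crate',0),('tray_red_end',.105),('blue_tray',.006)):
        print(n,l,[(round(d['conf'],2),at_z(f,d['at'],z).round(3)) for d in bot.pinpoint(f,l)[:2]])
E
```

```text
{'clock': np.float64(13.5), 'position': array([0.4811, 0.4155, 0.2444]), 'tool_rot': array([ 3.1410e+00, -1.5000e-03, -2.9721e+00]), 'force': array([ 0.2711, -0.1544,  0.0396]), 'grip_width': np.float64(0.0854)}
top grey rim 1411 [0.6009 0.2305 0.0604] [0.055 0.064] [578. 229.] [200. 146.] 10.4
top crate red 717 [0.5294 0.2185 0.0627] [0.058 0.068] [556. 225.] [179. 145.] 10.2
top tray red hi 235 [0.6493 0.238  0.0959] [0.077 0.108] [650. 236.] [ 4. 89.] 9.2
top yellow top 851 [0.5548 0.2257 0.1021] [0.087 0.128] [571. 225.] [156.  92.] 9.1
top yellow mid 2377 [0.5567 0.2265 0.0672] [0.062 0.082] [572. 225.] [157. 145.] 9.0
side grey rim 604 [0.5847 0.181  0.0584] [0.053 0.061] [576. 228.] [198. 146.] 9.9
side crate red 507 [0.4951 0.2118 0.0598] [0.054 0.066] [561. 226.] [196. 147.] 10.1
side tray red hi 280 [0.6458 0.2402 0.0935] [0.076 0.105] [647. 235.] [ 7. 87.] 9.1
side yellow top 1554 [0.5549 0.2143 0.0974] [0.086 0.107] [569. 224.] [159.  95.] 8.9
side yellow mid 2102 [0.5639 0.2134 0.0702] [0.061 0.084] [571. 211.] [160. 118.] 8.6
top post 253 [574. 225.] 0.16469044317203296
top tray [(0.73, array([0.578, 0.229, 0.06 ]))]
top crate []
top tray_red_end [(0.63, array([0.647, 0.235, 0.105]))]
top blue_tray [(0.8, array([ 0.494, -0.182,  0.006]))]
side post 279 [571. 224.] 0.16239429749634435
side tray [(0.77, array([0.567, 0.229, 0.06 ]))]
side crate [(0.89, array([0.568, 0.22 , 0.   ]))]
side tray_red_end [(0.94, array([0.648, 0.234, 0.105]))]
side blue_tray [(0.66, array([ 0.493, -0.194,  0.006]))]
```

View pics/side5.png

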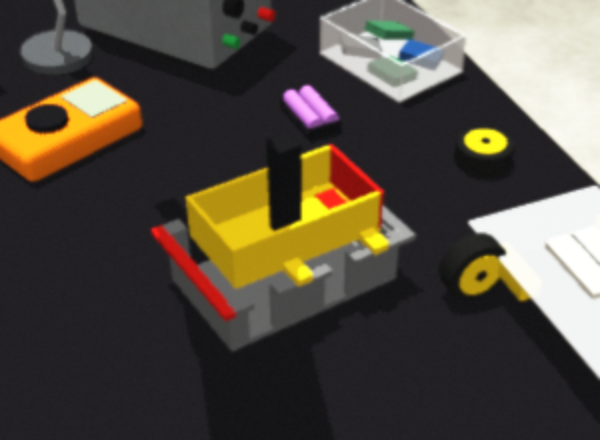

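View pics/top5.png

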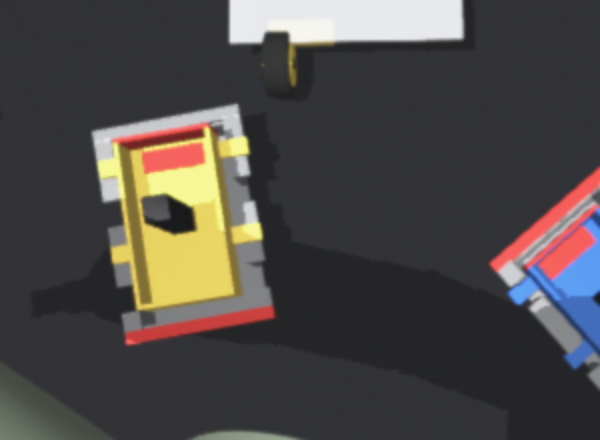

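The tray rests level on the rim (red end up-image at (175,140), crate's red rim at (200,325)), centred within about 3 mm and parallel within about 1°. The arm is clear of everything, so I'm handing in.

```bash
python3 -c "
from workcell import bot
print(bot.job_done())"
```

```text
the job is handed in; nothing more can be done
None
```

The yellow tray is now stacked on its own crate, turned half way round, and the job is handed in at about 13.6 s. I gripped the post, lifted the tray about 105 mm, turned it, and lowered it until the lugs touched the rim. Contact showed as the vertical force going from −3 to +2.7 N. Then I released it and moved the arm clear.

The last checks from both cameras:
- **Height and level:** the post top is at 0.162–0.165 m, which matches an underside at about 60 mm. The tray looks level in both pictures.
- **Centring:** the tray is within about 3 mm of the crate's centre and within about 1–1.5° of parallel.
- **Red ends:** the tray's red end is over the crate's grey end.
- **Crate and robot:** the crate's rim reads within 1 mm of its position just after the lift. The arm is touching nothing and reads close to 0 N.
- **Blue tray:** it was never approached and still looks nested, but its network position reads up to about 12 mm from the first reading in the top picture and about 6 mm in the side one. I take that as network noise.

The networks gave no crate in the top picture. Their tray origins differed between the cameras by about 11 mm, so I relied on the depth data, where the cameras agree to about 3 mm.

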